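# File the card-index box under the glass desk riser

### The arm

A 6-joint arm with a two-finger parallel gripper is mounted at the origin on the work surface. World frame = base frame: x ahead of the robot, y to its left, z up, the work surface at z = 0. Lengths are in mm, angles in rad, forces in N, time in s.
With the tool pointing down it reaches from about 400 to 925 mm from the base axis. Payload 12.5 kg.
Tool frame: the origin (TCP) lies on the centre line of the jaws, within the pads' length; the fingertips stand 8 mm ahead of it and the grasp point (between the pads) lies 11 mm behind it; z points along the fingers, x is the direction in which the jaws open and shut, and the axes are right-handed (so a half turn about z gives the same grasp; the last joint's range is limited). The gripper opens to 95 mm and grips with 3 to 60 N. Pads are 20 mm wide; open, the fingers measure 119 mm over their backs; the gripper's body (75 mm by 180 mm) begins 59 mm behind the grasp point.
Start: joints at [-1.309, 0.491, 1.559, -0, 1.092, -0.106], TCP at [224.751, -583.209, 222.661] pointing down, gripper open.
Joint ranges: [-3.1, 3.1], [-0.84, 2.19], [0.05, 2.79], [-1.13, 4.28], [0.06, 2.93], [-2.69, 2.69]. Speed limits (rad/s): [2.22, 2.22, 2.79, 3.14, 3.14, 3.14].

### API

Orientations are given as [roll, pitch, yaw] about the fixed x, y, z axes, in that order (R = Rz(yaw) Ry(pitch) Rx(roll)).
In Python, from cell import env gives the robot as it stands. The module is installed in compiled form; this text tells all that it offers.
- The arm moves only by the tool send_rows, never from a script. Its argument "moves" is a list that holds one entry, the list of rows, each a list of 6 numbers: the shift along the tool's x, y, z as a fraction of full scale, then the turn, a rotation vector about the tool's x, y, z as a fraction of full scale. A call has 1 to 12 rows; each row is the pose to reach, as a shift and turn from the pose commanded when the call began, along the tool's axes at that moment; what a row does not reach only later rows make up. Full scale, the value 1, is 0.3 m for a shift and 90 degrees for a turn. A row lasts 1/12 s, in which the tool goes at most 41.7 mm and 7.16 degrees, less where a joint would pass 70% of its speed; a pose out of reach is approached as far as the arm can. A call with a number of a shift or a turn outside -1 to 1 is refused whole. A call with a gripper value outside its range is refused whole. "grip" is the gripper's target within -1 to 1 (shut at 1, half-way at 0, fully open at -1), set as the call begins (left out, the last holds). The fingers move at their own pace and stop on an object; the grip force is fixed at half the most. Time passes only in rows, so rows that repeat a pose let the fingers close. It gives the time, the measured TCP pose, the force and the opening at its end, in the units of the state.
- env.state(): the state, without advancing time (a new reading comes with each control period).
- env.read_camera(name): name is "scene" or "top"; returns a dict with "image" (480x640x3 uint8, red, green, blue), "mtx" (3x3 intrinsics, pixels), "T" (4x4, takes a point from camera to world coordinates). Camera axes: x right, y up, looking along -z (the intrinsics and any distortion apply to the point x, -y, -z); pixel columns grow to the right and rows downward; lengths in mm; the calibration is good to about 2 mm. A picture is of the moment at which its call begins. There is no depth.
- env.job_done(): hands the job in, once; it reports no verdict.
Trained networks look in the newest picture that a camera, given by its name, has taken for a name from the list of things; names that differ only in an ending like _2 or _b are one class to them, and where a whole thing is asked for, a point or a joint stands for the part that bears it (a point fixed in the world has none). Each returns a list of dicts, best first, with "confidence" (0 to 1); they miss things now and then, are a little off and sometimes report something else, mostly with a low value. They report only what shows in the picture. A call takes as long as a camera call. They do not tell look-alikes from the thing itself.
- env.look_for(camera, thing): "xy" ([column, row] in pixels, amid what is visible of it).
- env.outline_of(camera, thing): "region" (480x640 bool, what is visible of it) and "xy" ([column, row] in pixels, amid what is visible of it).
The state is a dict: "t": time; "joints": joint angles; "qvel": joint speeds; "tau": joint torques, N m; "eef_pos": TCP position; "tcp_rot": TCP orientation; "ft_force": force on the tool from outside, world axes, zero at the start; "moment": the same for the moment, N m; "opening": opening from 0.0 (shut) to 1.0 (fully open).
Only numpy, scipy, OpenCV 4.12 (cv2) and the standard library are available. Lean on these libraries where they do the work, as an engineer would, in place of code of your own. Each camera call takes 0.05 s, during which the arm holds its last target. There are 200 camera calls.

### The job

Put the wooden card-index box that is in the basket away in the middle bay of the glass-topped desk riser: first slide the riser's wooden panel to the left as the robot sees it (+y), all the way clear of the middle bay. Then lift the box out of the basket by the bar on its lid, keeping it level, and lower it (no dropping) on to the desk in front of that bay, square to it, and let go; take it again by the pull on its end and slide it in under the glass, straight and fully home against the back stop. Leave the other things where they are, with the panel still open at the end.

Things in the scene. Friction and masses are not known exactly. Their poses are not given: they have to be found in the camera images.
- riser: Fixed desk riser, 408 wide (y) x 200 deep (x); clear glass top, z 68 to 78, x 0 to 200. Origin: on the desk under the middle of its front edge, which faces the robot; x points into the bays, y left. Uprights 18 thick at y = -195, -65, 65, 195 make three bays. Fixed to it: notebooks in the left bay, a similar box in the right one (its pull sticks out 44), a potted plant 95 high on the rear left.
- bay (a point): The empty middle bay: point on the desk in the middle of its mouth (= the riser's origin and axes; x into the bay). 112 wide (y -56 to 56), 68 high under the glass, open in front once the panel is aside; 150 deep to the back stop, a wooden rail 40 high.
- panel (a joint): Sliding panel in front of the riser, medium wood, 128 wide, 8 thick (x -10 to -2 in the riser's frame), z 4 to 62. Joint in m: 0 = covering the middle bay (panel centre at riser y = 0), growing to the left (+y of the riser), 0.132 = fully open, in front of the left bay. Slides with about 1.5 N.
- panel_grip (a point): Grip point of the panel's dark wood cleat: 14 wide (y), sticking out 36 towards the robot from the panel, z 24 to 60; point in mid-cleat, 10 below its top, at riser x = -33.
- cardbox: Card-index box of dark wood in the basket, loose, about 0.4 kg: 150 long (x) x 95 wide (y) x 40 high. Origin: centre of its underside (of the 150 x 95 body); z up; its -x end carries the pull. Fully home in the bay its -x end is flush with the riser's front, its other end at the back stop.
- cardbox_bar (a point): Middle of the bar on the box's lid: bar 70 long (along the box's x) x 14 wide (y) x 18 high, from 40 to 58 above the box's underside; point at 49.
- cardbox_pull (a point): Grip point on the pull at the box's -x end: an upright tab 14 wide (y), sticking out 44 from the end, from 12 to 48 above the underside; point 28 out from the end, at 34.
- basket: Fixed low slatted wooden basket, 240 (x) x 210 (y) x 45 high, walls and floor 8 thick. Origin: centre of its underside. It stands either left or right on the desk. Holds the card box, a tape roll and a small carton.
- tray: Fixed steel letter tray with paper, 240 (x) x 200 (y) x 40 high, on the other side of the desk from the basket. Origin: centre of its underside.
- tape: Bystander: roll of clear tape lying in the basket, 60 diameter x 22 high. Origin: centre of its underside.
- carton: Bystander: small carton in the basket, 50 x 38 x 26 high. Origin: centre of its underside.
- stapler: Bystander: black stapler on the desk beside the riser, 150 x 36 x 37 high. Origin: centre of its underside, length along x.
- penmug: Bystander: white pen mug on the desk beside the riser, 80 diameter x 95 high, pens up to 160 high. Origin: centre of its underside.
There are look-alikes about, which are no part of the job. Several things have the shape of the cardbox; the one meant has the colours described above.

How it is judged (in metres and radians):
On the way, in this order (a step that is already met when the one before it is completed fails the run):
1. the panel is slid to the left, clear of the middle bay (joint over 0.115) (value of joint panel above 0.115 m), for 0.1 s.
2. the box is lifted out of the basket by its lid bar (height (world z) of cardbox above 0.07 m and distance between the grasp point and cardbox_bar below 0.05 m and contact force between the fingers and cardbox above 0.5 N), for 0.1 s.
3. the box stands on the desk in front of the middle bay, at most 45 mm inside it, within 50 mm of its middle line and 0.3 rad of square, and let go (height (world z) of cardbox below 0.006 m and contact force between the fingers and cardbox below 0.1 N and x of cardbox in the frame of riser between -0.22 and -0.03 m and y of cardbox in the frame of riser between -0.05 and 0.05 m and angle between the x axis of cardbox and the x axis of riser, either way round below 0.3 rad), for 0.2 s.
4. taken by the pull, the box is slid at least half way in under the glass (x of cardbox in the frame of riser above 0 m and distance between the grasp point and cardbox_pull below 0.05 m and contact force between the fingers and cardbox above 0.5 N and height (world z) of cardbox below 0.015 m), for 0.1 s.
At the end, for the whole second after the job is handed in: The card box lies flat on the desk in the middle bay, at rest and released, its far end within 6 mm of the back stop, within 11 mm of the bay's middle line and 0.09 rad of straight; the panel is still open (joint over 0.115) (x of cardbox in the frame of riser between 0.069 and 0.082 m and y of cardbox in the frame of riser between -0.011 and 0.011 m and angle between the x axis of cardbox and the x axis of riser, either way round below 0.09 rad and height (world z) of cardbox below 0.006 m and angle between cardbox's own z axis and vertical below 0.06 rad and linear speed of cardbox below 0.01 m/s and value of joint panel above 0.115 m and contact force between the fingers and cardbox below 0.1 N); the robot touches nothing.
It fails at once if the box is let go more than 30 mm above the desk (dropped) (height (world z) of cardbox above 0.03 m and contact force between the fingers and cardbox below 0.1 N).
It fails at once if the box is tipped more than 0.5 rad (angle between cardbox's own z axis and vertical above 0.5 rad).
It fails at once if a bystander on the desk (stapler, pen mug) is moved more than 30 mm (distance of any of stapler, penmug from where it was at the start of the episode above 0.03 m).
It fails at once if the tape or the carton in the basket is moved more than 40 mm (distance of any of tape, carton from where it was at the start of the episode above 0.04 m).
It also fails if it takes over 64 s, if anything falls off the work surface, if the arm or the gripper's body presses on something with over 40 N, if the wrist force passes 120 N, or if a joint passes its speed limit or range.

## Working session

There is one attempt and no reset: what is moved stays moved. The work goes in short steps, Python scripts to look and compute and a tool call to move; the robot and the scene stay as the last step left them, time stands still between calls to the robot, and variables do not carry over. Pictures are saved under pics/ and viewed, about 8 in all and at most 12, crops included, and the job is handed in when it is done.

Besides the shell and the picture viewer there is one more tool, called after ">>>" by a JSON object that holds its "api" and its "payload", one argument or row to a line. send_rows: Moves the arm, as the interface text tells. Its arguments: {"type":"object","properties":{"moves":{"type":"array","items":{"type":"array","items":{"type":"array","items":{"type":"number"}}}},"grip":{"type":"number"}},"required":["moves"]}

```bash
mkdir -p pics
python3 - <<'E'
from cell import env
import cv2,numpy as np
for c in("scene","top"):
    r=env.read_camera(c); cv2.imwrite(f"pics/{c}0.png",r["image"][:,:,::-1]); print(c,r["mtx"].tolist(),np.round(r["T"],4).tolist(),[k for k in r])
    for n in("riser","panel","panel_grip","cardbox","cardbox_bar","cardbox_pull","bay","basket","tray","tape","carton","stapler","penmug"):
        print(n,[(np.round(d["xy"]).tolist(),round(d["confidence"],2)) for d in env.look_for(c,n)][:4])
print(env.state())
E
```

```text
scene [[463.8968046076569, 0.0, 323.43252203700916], [0.0, 463.8968046076569, 243.89464613546681], [0.0, 0.0, 1.0]] [[-0.4498, -0.7729, 0.4475, 995.5784], [0.8931, -0.3953, 0.2149, 321.0934], [0.0108, 0.4963, 0.8681, 982.1948], [0.0, 0.0, 0.0, 1.0]] ['image', 'mtx', 'T']
riser [([239.0, 312.0], 0.84)]
panel []
panel_grip [([269.0, 266.0], 0.47)]
cardbox [([421.0, 262.0], 0.95), ([538.0, 259.0], 0.63)]
cardbox_bar [([423.0, 259.0], 0.93), ([534.0, 259.0], 0.86)]
cardbox_pull [([420.0, 260.0], 0.78), ([536.0, 260.0], 0.72)]
bay [([241.0, 310.0], 0.97), ([216.0, 158.0], 0.19)]
basket [([407.0, 242.0], 0.56)]
tray [([212.0, 159.0], 0.58), ([267.0, 265.0], 0.44)]
tape [([379.0, 253.0], 0.88), ([379.0, 358.0], 0.54), ([125.0, 245.0], 0.53)]
carton [([397.0, 226.0], 0.86), ([420.0, 260.0], 0.61)]
stapler [([128.0, 246.0], 0.92), ([382.0, 357.0], 0.33)]
penmug []
top [[442.8739807238317, 0.0, 324.47502452717043], [0.0, 442.8739807238317, 239.8298636379702], [0.0, 0.0, 1.0]] [[-0.0226, 0.9966, -0.0789, 438.4018], [-0.9997, -0.0223, 0.0048, 76.7099], [0.003, 0.079, 0.9969, 1090.3745], [0.0, 0.
[... 553 characters left out ...]
 [([216.0, 164.0], 0.89), ([249.0, 295.0], 0.37)]
{'t': 1.4, 'joints': array([-1.30863146e+00,  4.90920789e-01,  1.55887779e+00,  1.60453197e-06,
        1.09168004e+00, -1.05616557e-01]), 'qvel': array([-0.00032686,  0.00034697,  0.00107773, -0.0003447 , -0.00147254,
       -0.00030229]), 'tau': array([ 9.80266523e-04, -6.12465262e+01, -2.58435667e+01,  6.93417876e-02,
        4.44345677e-02, -2.34265036e-05]), 'eef_pos': array([ 224.73690998, -583.23239442,  222.65568251]), 'tcp_rot': array([ 3.14158205e+00, -1.13550168e-04, -1.20301564e+00]), 'ft_force': array([-0.07151777, -0.18530009, -0.56231062]), 'moment': array([-0.00228401, -0.00473025, -0.01233765]), 'opening': 0.9974010055458842}
```

```bash
ls . pics
```

```text
.:
pics

pics:
scene0.png
top0.png
```

View pics/top0.png

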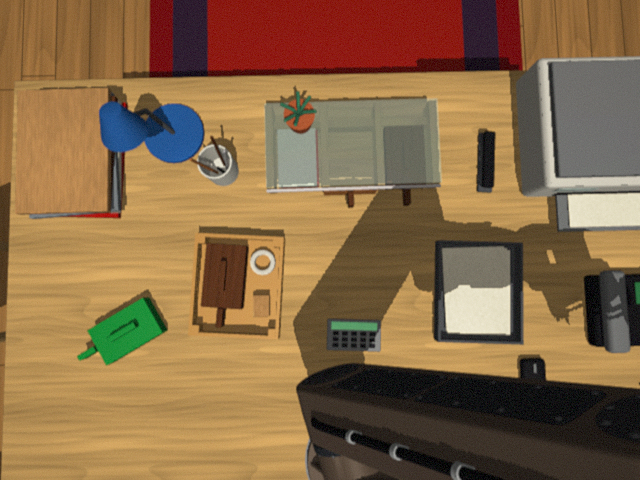

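View pics/scene0.png

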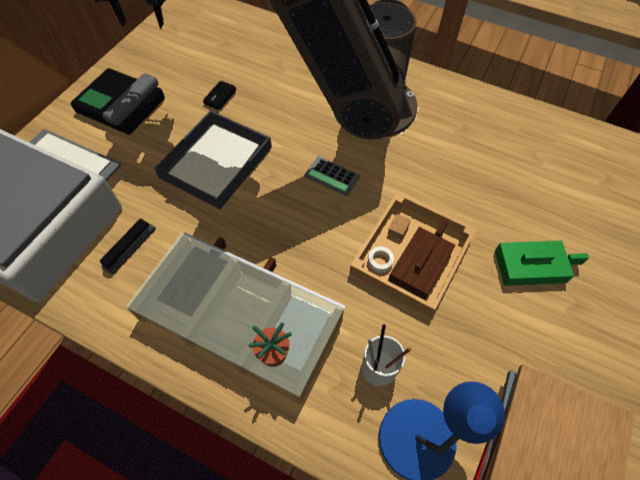

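```bash
cat > h.py <<'E'
from cell import env
import cv2,numpy as np
from scipy.optimize import minimize
def proj(r,P):
    T=np.asarray(r["T"]); p=(np.asarray(P,float)-T[:3,3])@T[:3,:3]
    return np.c_[p[:,0]/-p[:,2],-p[:,1]/-p[:,2]]@np.diag([r["mtx"][0,0],r["mtx"][1,1]])+r["mtx"][:2,2]
def block(x0,x1,y0,y1,z0,z1): return np.array([[x,y,z] for x in(x0,x1) for y in(y0,y1) for z in(z0,z1)],float)
def place(B,x,y,a,z=0): c,s=np.cos(a),np.sin(a); return B@np.array([[c,s,0],[-s,c,0],[0,0,1]])+[x,y,z]
BOX=[block(-75,75,-47.5,47.5,0,40),block(-35,35,-7,7,40,58),block(-119,-75,-7,7,12,48)]
RIS=[block(0,200,-204,204,0,78),block(-10,-2,-64,64,4,62),block(-46,-10,-7,7,24,60)]
S=4
def mask(r,parts,p,z=0):
    m=np.zeros((480*S,640*S),np.uint8)
    for B in parts: cv2.fillConvexPoly(m,cv2.convexHull(np.round((proj(r,place(B,*p,z))+.5)*S-.5).astype(np.int32)),1)
    return m
def fit(rs,regs,parts,p0,z=0):
    G=[cv2.resize(g.astype(np.uint8),None,fx=S,fy=S,interpolation=0) for g in regs]
    def f(q):
        p=(q[0],q[1],q[2]/200); c=0
        for r,g in zip(rs,G):
            m=mask(r,parts,p,z); c+=1-(m&g).sum()/(m|g).sum()
        return c
    q=np.array([p0[0],p0[1],p0[2]*200]); 
    for s in(20,6): 
        o=minimize(f,q,method="Nelder-Mead",options=dict(initial_simplex=np.vstack([q,q+np.eye(3)*s]),xatol=.1,fatol=1e-5)); q=o.x
    return (q[0],q[1],q[2]/200),o.fun
def ray(r,uv,z):
    T=np.asarray(r["T"]);K=r["mtx"]; d=T[:3,:3]@[(uv[0]-K[0,2])/K[0,0],-(uv[1]-K[1,2])/K[1,1],-1]
    return T[:3,3]+d*(z-T[2,3])/d[2]
def draw(im,r,parts,p,z=0,col=(255,0,255)):
    for B in parts:
        q=proj(r,place(B,*p,z))
        for i in range(8):
            for j in(1,2,4):
                if not i&j: cv2.line(im,*[tuple(int(v) for v in (q[k]*3)+1) for k in(i,i|j)],col,1)
E
python3 - <<'E'
from h import *
R={c:env.read_camera(c) for c in("top","scene")}
def near(c,n,uv):
    L=[d for d in env.outline_of(c,n) if np.hypot(*(np.array(d["xy"])-uv))<40]
    print(c,n,[(np.round(d["xy"]),round(d["confidence"],2),int(d["region"].sum())) for d in L]); return L[0]["region"] if L else None
ray0=lambda u,z:ray(R["top"],u,z)
print("riser guess",ray0((352,192),78),"box",ray0((225,277),48))
out={}
for n,parts,z,u in(("cardbox",BOX,8,((224,280),(421,262))),("riser",RIS,0,((352,149),(239,312)))):
    p0=ray0((225,277),48) if n=="cardbox" else ray0((352,192),78)
    g={c:near(c,n,uv) for c,uv in zip(("top","scene"),u)}
    for cs in(("top",),("scene",),("top","scene")):
        cs=[c for c in cs if g[c] is not None]
        if cs: out[n]=fit([R[c] for c in cs],[g[c] for c in cs],parts,(p0[0],p0[1],0),z); print(n,cs,out[n])
for c,(x0,y0) in(("top",(190,90)),("scene",(125,190))):
    im=cv2.resize(R[c]["image"][:,:,::-1],None,fx=3,fy=3,interpolation=cv2.INTER_CUBIC)
    draw(im,R[c],BOX,out["cardbox"][0],8);draw(im,R[c],RIS,out["riser"][0])
    cv2.imwrite(f"pics/ov_{c}.png",im[y0*3:y0*3+600 if c=="scene" else y0*3+600,x0*3:x0*3+800])
E
```

```text
riser guess [628.09949578   5.71175458  78.        ] box [438.7840235  306.81807817  48.        ]
top cardbox [(array([221., 279.]), 0.66, 2882)]
scene cardbox [(array([420., 261.]), 0.98, 2796)]
cardbox ['top'] ((np.float64(443.4739642839803), np.float64(311.56158247364726), np.float64(-0.0936584433033547)), np.float64(0.04294107842320194))
cardbox ['scene'] ((np.float64(442.1692365007427), np.float64(309.53369229316684), np.float64(-0.08966802183053907)), np.float64(0.040995607613469986))
cardbox ['top', 'scene'] ((np.float64(442.41011255832393), np.float64(310.4266882733956), np.float64(-0.09466565365576061)), np.float64(0.1009454284652197))
top riser [(array([351., 149.]), 0.56, 15910)]
scene riser [(array([240., 313.]), 0.82, 19230)]
riser ['top'] ((np.float64(647.6900484721039), np.float64(3.0464141547552455), np.float64(-0.00236139375196719)), np.float64(0.035162607867825435))
riser ['scene'] ((np.float64(641.9565370879677), np.float64(-0.775431421396829), np.float64(0.010363774667547582)), np.float64(0.045957505648838604))
riser ['top', 'scene'] ((np.float64(645.6979478998476), np.float64(1.2236356553831143), np.float64(0.003641854125155892)), np.float64(0.09869848190303843))
```

View pics/ov_top.png

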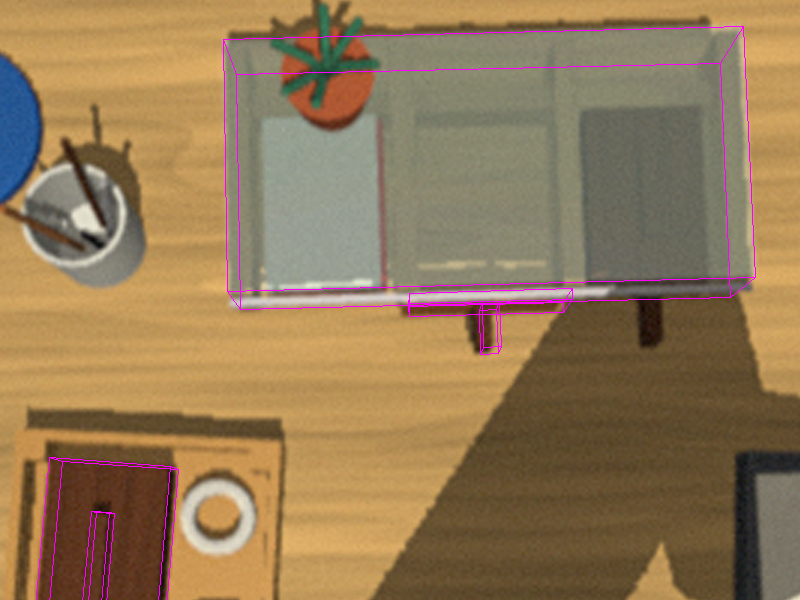

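View pics/ov_scene.png

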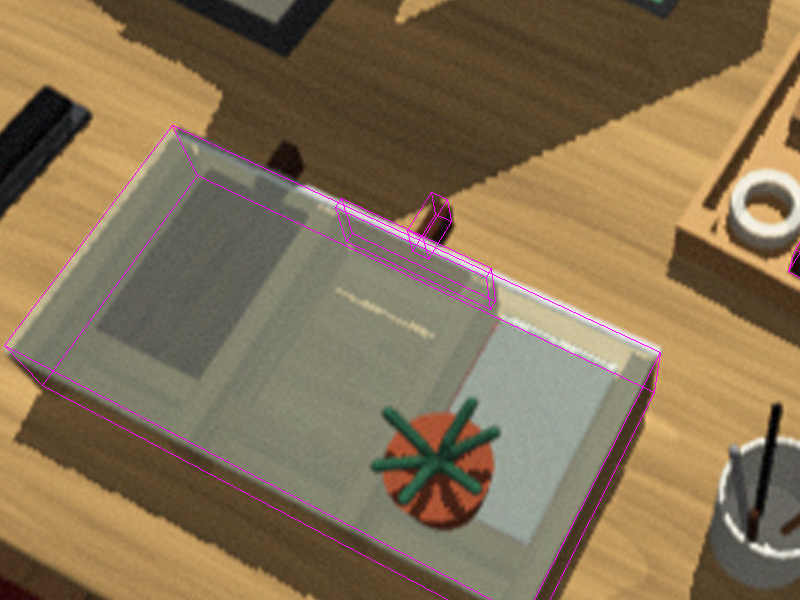

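```bash
cat >> h.py <<'E'
from scipy.spatial.transform import Rotation as Ro
def frac(*targets):
    "targets (x,y,z,yaw) tool down -> row fractions from the current pose"
    s=env.state(); R0=Ro.from_euler("xyz",s["tcp_rot"]); print("t",round(s["t"],2),"pos",np.round(s["eef_pos"],1),"rot",np.round(s["tcp_rot"],3),"F",np.round(s["ft_force"],1),"op",round(s["opening"],3))
    for x,y,z,a in targets:
        d=R0.inv().apply(np.array([x,y,z])-s["eef_pos"])/300; w=(R0.inv()*Ro.from_euler("xyz",[np.pi,0,a])).as_rotvec()/(np.pi/2)
        print((x,y,z),np.round(np.r_[d,w],4).tolist(),"dist",np.round(np.linalg.norm(d)*300))
E
python3 - <<'E'
from h import *
r=env.read_camera("top"); 
for d in env.outline_of("top","panel_grip"):
    v,u=np.nonzero(d["region"]); print(d["confidence"],d["xy"],u.min(),u.max(),v.min(),v.max()); print([(int(k),int(u[v==k].min()),int(u[v==k].max())) for k in np.unique(v)])
for uv in((351,197),(351,207)): print(uv,np.round(ray(r,uv,60)),np.round(ray(r,uv,40)))
s=env.read_camera("scene"); 
for d in env.look_for("scene","panel_grip"): print(d["xy"],np.round(ray(s,d["xy"],55)))
a=-np.pi/2
frac((400,-300,223,a),(610,4,150,a))
im=cv2.resize(r["image"][85:210,255:450,::-1],None,fx=4.1,fy=4.1,interpolation=cv2.INTER_CUBIC);cv2.imwrite("pics/ris.png",im)
E
```

```text
0.61 [350.4, 191.0] 325 376 189 207
[(189, 356, 375), (190, 326, 376), (191, 325, 375), (192, 325, 375), (193, 325, 374), (194, 325, 355), (195, 345, 354), (196, 346, 353), (197, 347, 353), (198, 347, 353), (199, 347, 353), (200, 347, 353), (201, 348, 353), (202, 348, 353), (203, 348, 353), (204, 348, 353), (205, 348, 353), (206, 348, 353), (207, 349, 352)]
0.6 [352.8, 147.2] 264 441 92 207
[(92, 297, 298), (93, 296, 299), (94, 296, 299), (95, 296, 299), (96, 296, 309), (97, 296, 309), (98, 296, 435), (99, 295, 436), (100, 292, 437), (101, 289, 437), (102, 277, 437), (103, 265, 437), (104, 264, 437), (105, 264, 437), (106, 264, 437), (107, 264, 437), (108, 264, 437), (109, 264, 437), (110, 264, 437), (111, 264, 437), (112, 264, 437), (113, 264, 437), (114, 264, 437), (115, 264, 437), (116, 264, 437), (117, 265, 438), (118, 265, 438), (119, 265, 438), (120, 265, 438), (121, 265, 438), (122, 265, 438), (123, 265, 438), (124, 265, 438), (125, 265, 438), (126, 265, 438), (127, 265, 438), (128, 265, 438), (129, 265, 438), (130, 265, 438), (131, 265, 438), (132, 265, 438), (133, 265, 438),
[... 957 characters left out ...]
, 266, 411), (191, 267, 410), (192, 268, 410), (193, 271, 411), (194, 324, 411), (195, 326, 411), (196, 346, 411), (197, 347, 411), (198, 347, 411), (199, 347, 411), (200, 347, 411), (201, 348, 411), (202, 348, 410), (203, 348, 410), (204, 348, 409), (205, 348, 408), (206, 348, 352), (207, 349, 351)]
(351, 197) [620.   7.  60.] [623.   6.  40.]
(351, 207) [596.   8.  60.] [599.   6.  40.]
[267.1, 263.6] [621.   2.  55.]
[215.9, 160.4] [ 423. -264.   55.]
t 1.9 pos [ 224.7 -583.2  222.7] rot [-3.142 -0.    -1.203] F [-0.1 -0.5 -0.7] op 0.999
(400, -300, 223) [-0.6709, -0.8846, -0.0012, -0.0, -0.0001, 0.2341] dist 333.0
(610, 4, 150) [-1.3649, -1.9021, 0.2421, -0.0, -0.0001, 0.2341] dist 706.0
```

View pics/ris.png

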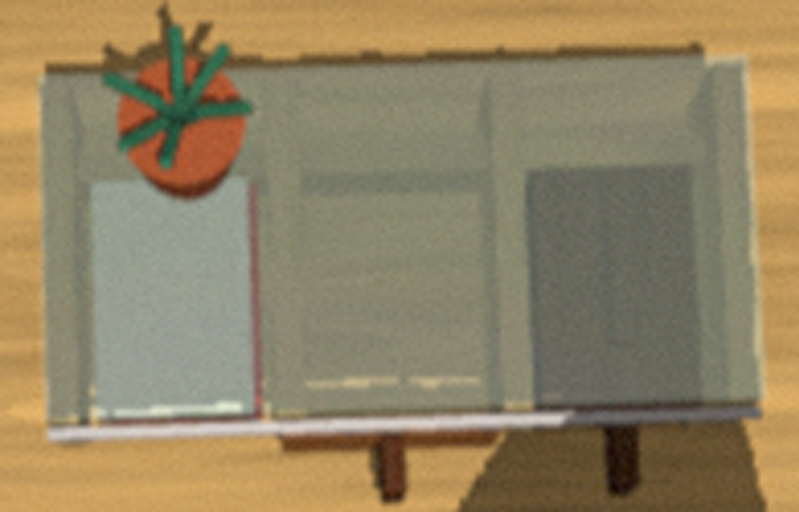

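Run:
```python
from h import *
r=env.read_camera("top")
f=lambda x,y:((x+.5)/4.1-.5+255,(y+.5)/4.1-.5+85)
P={k:ray(r,f(*v),78)[:2] for k,v in dict(FLt=(47,428),FLb=(47,440),FRt=(761,406),FRb=(761,416),BL=(42,76),BR=(747,57)).items()}
for k,v in P.items(): print(k,np.round(v,1))
print("widths",np.linalg.norm(P["FLt"]-P["FRt"]),np.linalg.norm(P["BL"]-P["BR"]),np.linalg.norm(P["BL"]-P["FLt"]),np.linalg.norm(P["BR"]-P["FRt"]))
d=P["FLt"]-P["FRt"]+P["BL"]-P["BR"]; print("yaw",np.arctan2(-d[0],d[1])); d=P["BL"]-P["FLt"]+P["BR"]-P["FRt"]; print(np.arctan2(d[1],d[0]))
print("front mid",(P["FLt"]+P["FRt"])/2, "centre",sum(P[k] for k in("FLt","FRt","BL","BR"))/4)
```

```text
FLt [639.5 204.2]
FLb [632.6 204.3]
FRt [ 643.2 -199.4]
FRb [ 637.4 -199.1]
BL [843.7 204.6]
BR [ 846.3 -200.1]
widths 403.62386850976264 404.7318523309059 204.27274005504844 203.118442109343
yaw 0.007711976535243607
-0.0009344481709938915
front mid [641.32419641   2.44565022] centre [743.17156396   2.3504791 ]
```

>>> {"api": "send_rows", "payload": {
  "moves": [
    [[-0.67,-0.885,0,0,0,0.234],[-0.67,-0.885,0,0,0,0.234],[-0.67,-0.885,0,0,0,0.234],[-0.67,-0.885,0,0,0,0.234],[-0.67,-0.885,0,0,0,0.234],[-0.67,-0.885,0,0,0,0.234],[-0.67,-0.885,0,0,0,0.234],[-0.67,-0.885,0,0,0,0.234],[-0.67,-0.885,0,0,0,0.234],[-0.67,-0.885,0,0,0,0.234]]
  ],
  "grip": -0.2
}}

```text
t: 2.78
eef_pos: [401.2, -298.6, 222.9]
tcp_rot: [-3.141, -0.0, -1.567]
ft_force: [-0.2, -0.2, 0.6]
opening: 0.598
```

>>> {"api": "send_rows", "payload": {
  "moves": [
    [[-1,-0.693,0.3,0,0,0],[-1,-0.693,0.3,0,0,0],[-1,-0.693,0.3,0,0,0],[-1,-0.693,0.3,0,0,0],[-1,-0.693,0.3,0,0,0],[-1,-0.693,0.3,0,0,0],[-1,-0.693,0.3,0,0,0],[-1,-0.693,0.3,0,0,0],[-1,-0.693,0.3,0,0,0],[-1,-0.693,0.3,0,0,0],[-1,-0.693,0.3,0,0,0]]
  ]
}}

```text
t: 3.7
eef_pos: [608.6, 0.1, 131.5]
tcp_rot: [3.14, -0.0, -1.569]
ft_force: [-0.3, 0.2, -0.3]
opening: 0.601
```

Run:
```python
from h import *
frac((609,4,39,-1.564))
```

```text
t 3.7 pos [6.086e+02 1.000e-01 1.315e+02] rot [ 3.14  -0.    -1.569] F [-0.3  0.2 -0.3] op 0.601
(609, 4, 39) [-0.0129, -0.0018, 0.3082, 0.0008, -0.0001, -0.0032] dist 93.0
```

>>> {"api": "send_rows", "payload": {
  "moves": [
    [[-0.013,-0.002,0.1,0,0,0],[-0.013,-0.002,0.2,0,0,0],[-0.013,-0.002,0.308,0,0,0],[-0.013,-0.002,0.308,0,0,0],[-0.013,-0.002,0.308,0,0,0]]
  ]
}}

```text
t: 4.12
eef_pos: [608.0, 2.0, 39.9]
tcp_rot: [3.139, 0.0, -1.573]
ft_force: [0.2, -0.1, 1.0]
opening: 0.603
```

>>> {"api": "send_rows", "payload": {
  "moves": [
    [[0,0,0,0,0,0],[0,0,0,0,0,0],[0,0,0,0,0,0],[0,0,0,0,0,0],[0,0,0,0,0,0],[0,0,0,0,0,0],[0,0,0,0,0,0]]
  ],
  "grip": 1
}}

```text
t: 4.7
eef_pos: [608.7, 3.9, 40.5]
tcp_rot: [-3.141, -0.0, -1.57]
ft_force: [0.6, 0.8, 1.2]
opening: 0.168
```

>>> {"api": "send_rows", "payload": {
  "moves": [
    [[-0.05,0,0,0,0,0],[-0.1,0.001,0,0,0,0],[-0.16,0.001,0,0,0,0],[-0.22,0.002,0,0,0,0],[-0.28,0.002,0,0,0,0],[-0.34,0.002,0,0,0,0],[-0.39,0.003,0,0,0,0],[-0.42,0.003,0,0,0,0],[-0.44,0.003,0,0,0,0],[-0.44,0.003,0,0,0,0],[-0.44,0.003,0,0,0,0]]
  ]
}}

```text
t: 5.62
eef_pos: [607.6, 132.0, 40.4]
tcp_rot: [3.14, -0.005, -1.57]
ft_force: [-1.7, -33.6, 7.5]
opening: 0.149
```

>>> {"api": "send_rows", "payload": {
  "moves": [
    [[0,0,0,0,0,0],[0,0,0,0,0,0],[0,0,0,0,0,0],[0,0,0,0,0,0]]
  ],
  "grip": -0.2
}}

```text
t: 5.95
eef_pos: [607.5, 136.3, 40.0]
tcp_rot: [3.141, 0.0, -1.571]
ft_force: [0.0, -0.7, -0.4]
opening: 0.367
```

Run:
```python
from h import *
c,s=np.cos(-.0937),np.sin(-.0937)
frac((600,140,160,-1.564),(442.5,310.5,160,-1.5708-.0937),(442.5,310.5,46,-1.5708-.0937))
```

```text
t 5.95 pos [607.5 136.3  40. ] rot [ 3.141  0.    -1.571] F [ 0.  -0.7 -0.4] op 0.367
(600, 140, 160) [-0.0125, 0.0252, -0.4001, 0.0003, 0.0001, -0.0042] dist 120.0
(442.5, 310.5, 160) [-0.5809, 0.5501, -0.3998, 0.0003, 0.0001, 0.0598] dist 268.0
(442.5, 310.5, 46) [-0.5808, 0.5499, -0.0198, 0.0003, 0.0001, 0.0598] dist 240.0
```

>>> {"api": "send_rows", "payload": {
  "moves": [
    [[0,0,-0.13,0,0,0],[0,0,-0.26,0,0,0],[0,0.02,-0.4,0,0,0],[-0.12,0.13,-0.4,0,0,0.02],[-0.24,0.24,-0.4,0,0,0.04],[-0.35,0.34,-0.4,0,0,0.06],[-0.46,0.44,-0.4,0,0,0.06],[-0.54,0.52,-0.4,0,0,0.06],[-0.581,0.55,-0.4,0,0,0.06],[-0.581,0.55,-0.4,0,0,0.06],[-0.581,0.55,-0.4,0,0,0.06]]
  ]
}}

```text
t: 6.87
eef_pos: [441.6, 311.4, 160.3]
tcp_rot: [-3.142, 0.0, -1.662]
ft_force: [-0.3, 0.4, -0.5]
opening: 0.599
```

Run:
```python
from h import *
frac((442.5,310.5,59,-1.5708-.0937))
R={c:env.read_camera(c) for c in("top","scene")}
for c in R:
  for n in("cardbox_bar","cardbox_pull","panel_grip"):print(c,n,[(np.round(d["xy"],1),np.round(ray(R[c],d["xy"],57 if n!="cardbox_pull" else 50)),d["confidence"]) for d in env.look_for(c,n)][:3])
a=R["top"]["image"][175:350,180:290];b=R["top"]["image"][85:210,255:450]
o=np.zeros((560,800,3),np.uint8);a=cv2.resize(a,None,fx=3.2,fy=3.2);b=cv2.resize(b,None,fx=2.3,fy=2.3);o[:560,:352]=a;o[:b.shape[0],352:352+b.shape[1]]=b
s=R["scene"]["image"][190:310,340:480];s=cv2.resize(s,None,fx=2.25,fy=2.25);o[290:290+s.shape[0],360:360+s.shape[1]]=s
cv2.imwrite("pics/pre.png",o[:,:,::-1])
```

```text
t 6.87 pos [441.6 311.4 160.3] rot [-3.142  0.    -1.662] F [-0.3  0.4 -0.5] op 0.599
(442.5, 310.5, 59) [0.0028, -0.0032, 0.3375, -0.0, 0.0001, 0.0018] dist 101.0
top cardbox_bar [(array([230.5, 257.2]), array([485., 292.,  57.]), 0.97), (array([104.2, 343.2]), array([294., 583.,  57.]), 0.82)]
top cardbox_pull [(array([103.7, 345.4]), array([288., 587.,  50.]), 0.93), (array([227.5, 253.7]), array([493., 300.,  50.]), 0.74)]
top panel_grip [(array([299.7, 191.2]), array([637., 128.,  57.]), 0.67)]
scene cardbox_bar [(array([421.8, 259.5]), array([454., 308.,  57.]), 0.93), (array([538.9, 259.6]), array([333., 545.,  57.]), 0.79), (array([322.2, 288. ]), array([619., 139.,  57.]), 0.63)]
scene cardbox_pull [(array([537.3, 262.5]), array([337., 546.,  50.]), 0.95), (array([421.2, 263.2]), array([459., 310.,  50.]), 0.77), (array([398.6, 227.3]), array([394., 228.,  50.]), 0.59)]
scene panel_grip [(array([318. , 289.4]), array([626., 133.,  57.]), 0.61), (array([423.2, 260.7]), array([455., 312.,  57.]), 0.29)]
```

View pics/pre.png

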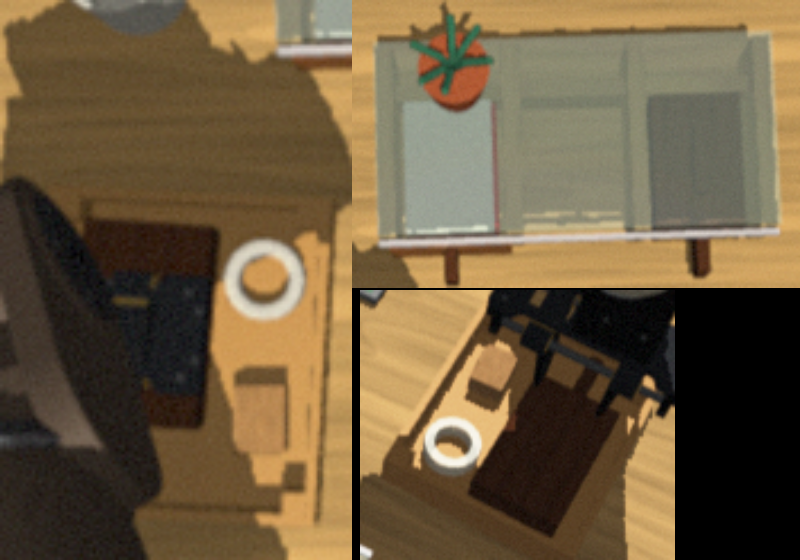

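>>> {"api": "send_rows", "payload": {
  "moves": [
    [[0.003,-0.003,0.1,0,0,0],[0.003,-0.003,0.2,0,0,0],[0.003,-0.003,0.28,0,0,0],[0.003,-0.003,0.31,0,0,0],[0.003,-0.003,0.337,0,0,0],[0.003,-0.003,0.337,0,0,0],[0.003,-0.003,0.337,0,0,0]]
  ]
}}

```text
t: 7.85
eef_pos: [443.9, 309.1, 59.7]
tcp_rot: [-3.141, 0.0, -1.665]
ft_force: [-0.2, -0.6, 0.7]
opening: 0.604
```

>>> {"api": "send_rows", "payload": {
  "moves": [
    [[0,0,0,0,0,0],[0,0,0,0,0,0],[0,0,0,0,0,0],[0,0,0,0,0,0],[0,0,0,0,0,0],[0,0,0,0,0,0],[0,0,0,0,0,0]]
  ],
  "grip": 1
}}

```text
t: 8.43
eef_pos: [443.5, 309.0, 59.2]
tcp_rot: [-3.141, -0.0, -1.665]
ft_force: [-0.1, 0.5, -0.3]
opening: 0.166
```

>>> {"api": "send_rows", "payload": {
  "moves": [
    [[0,0,-0.02,0,0,0],[0,0,-0.05,0,0,0],[0,0,-0.08,0,0,0],[0,0,-0.12,0,0,0],[0,0,-0.16,0,0,0],[0,0,-0.2,0,0,0],[0,0,-0.24,0,0,0],[0,0,-0.28,0,0,0],[0,0,-0.3,0,0,0],[0,0,-0.3,0,0,0],[0,0,-0.3,0,0,0]]
  ]
}}

```text
t: 9.35
eef_pos: [443.4, 309.0, 149.3]
tcp_rot: [-3.141, 0.0, -1.665]
ft_force: [-0.7, -0.1, -3.8]
opening: 0.145
```

Run:
```python
from h import *
frac((546,2,150,-1.564))
r=env.read_camera("scene"); cv2.imwrite("pics/lift.png",cv2.resize(r["image"][150:350,250:520,::-1],None,fx=2.2,fy=2.2))
```

```text
t 9.35 pos [443.4 309.  149.3] rot [-3.141  0.    -1.665] F [-0.7 -0.1 -3.8] op 0.145
(546, 2, 150) [0.9867, -0.4364, -0.0022, -0.0003, 0.0001, -0.0641] dist 324.0
```

View pics/lift.png

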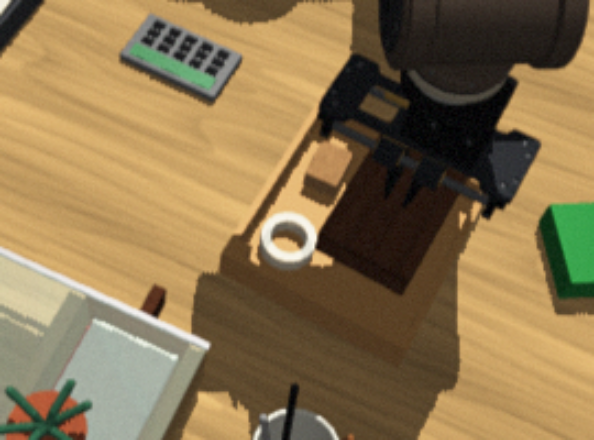

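>>> {"api": "send_rows", "payload": {
  "moves": [
    [[0.04,-0.02,0,0,0,-0.003],[0.12,-0.05,0,0,0,-0.008],[0.22,-0.1,0,0,0,-0.015],[0.33,-0.145,0,0,0,-0.022],[0.44,-0.195,0,0,0,-0.03],[0.55,-0.243,0,0,0,-0.037],[0.66,-0.29,0,0,0,-0.044],[0.77,-0.34,0,0,0,-0.05],[0.87,-0.385,0,0,0,-0.057],[0.94,-0.416,0,0,0,-0.061],[0.975,-0.43,0,0,0,-0.064],[0.987,-0.436,0,0,0,-0.064]]
  ]
}}

```text
t: 10.4
eef_pos: [546.0, 0.4, 148.3]
tcp_rot: [3.14, -0.0, -1.566]
ft_force: [-0.1, 0.6, -4.8]
opening: 0.149
```

>>> {"api": "send_rows", "payload": {
  "moves": [
    [[0,0,0.04,0,0,0],[0,0,0.1,0,0,0],[0,0,0.16,0,0,0],[0,0,0.22,0,0,0],[0,0,0.26,0,0,0],[0,0,0.27,0,0,0],[0,0,0.28,0,0,0],[0,0,0.28,0,0,0],[0,0,0.28,0,0,0]]
  ]
}}

```text
t: 11.15
eef_pos: [546.1, 2.3, 65.7]
tcp_rot: [-3.141, -0.0, -1.564]
ft_force: [1.1, 0.0, -4.2]
opening: 0.144
```

Run:
```python
from h import *
frac((546,2,51,-1.564))
```

```text
t 11.15 pos [546.1   2.3  65.7] rot [-3.141 -0.    -1.564] F [ 1.1  0.  -4.2] op 0.144
(546, 2, 51) [0.0011, 0.0005, 0.049, -0.0005, -0.0001, 0.0001] dist 15.0
```

>>> {"api": "send_rows", "payload": {
  "moves": [
    [[0,0,0.015,0,0,0],[0,0,0.03,0,0,0],[0,0,0.043,0,0,0],[0,0,0.047,0,0,0],[0,0,0.05,0,0,0],[0,0,0.05,0,0,0]]
  ]
}}

```text
t: 11.65
eef_pos: [546.0, 2.0, 51.6]
tcp_rot: [-3.141, -0.0, -1.564]
ft_force: [-5.6, 0.7, 19.0]
opening: 0.147
```

>>> {"api": "send_rows", "payload": {
  "moves": [
    [[0,0,-0.003,0,0,0],[0,0,-0.003,0,0,0],[0,0,-0.003,0,0,0],[0,0,-0.003,0,0,0],[0,0,-0.003,0,0,0],[0,0,-0.003,0,0,0]]
  ],
  "grip": -0.2
}}

```text
t: 12.15
eef_pos: [545.9, 1.9, 50.8]
tcp_rot: [3.141, -0.0, -1.564]
ft_force: [-0.2, -0.1, -0.4]
opening: 0.506
```

>>> {"api": "send_rows", "payload": {
  "moves": [
    [[0,0,-0.05,0,0,0],[0,0,-0.15,0,0,0],[0,0,-0.25,0,0,0],[0,0.14,-0.3,0,0,0],[0,0.25,-0.3,0,0,0],[0,0.34,-0.3,0,0,0],[0,0.34,-0.3,0,0,0],[0,0.34,-0.3,0,0,0]]
  ]
}}

```text
t: 12.82
eef_pos: [443.5, 1.3, 141.5]
tcp_rot: [-3.141, -0.0, -1.565]
ft_force: [0.7, 0.2, 0.8]
opening: 0.601
```

Run:
```python
from h import *
R={c:env.read_camera(c) for c in("top","scene")}
g={}
for c in R:
    L=[d for d in env.outline_of(c,"cardbox") if np.hypot(*(ray(R[c],d["xy"],30)[:2]-[540,2]))<80]
    for d in L: print(c,np.round(d["xy"]),np.round(ray(R[c],d["xy"],30)),d["confidence"],d["region"].sum())
    if L:
        g[c]=L[0]["region"]; print(fit([R[c]],[g[c]],BOX,(546,2,0)))
ks=list(g); p,e=fit([R[c] for c in ks],[g[c] for c in ks],BOX,(546,2,0)); print(p,e)
o=[]
for c,(u,v) in(("top",(290,80)),("scene",(180,180))):
    im=cv2.resize(R[c]["image"][:,:,::-1],None,fx=3,fy=3,interpolation=cv2.INTER_CUBIC); draw(im,R[c],BOX,p); draw(im,R[c],RIS[:1],(642.5,2.2,.007),0,(0,255,255)); o.append(im[v*3:v*3+580,u*3:u*3+400])
cv2.imwrite("pics/placed.png",np.hstack(o))
frac((p[0]-103,p[1],38,-1.5708+p[2]))
```

```text
top [355. 219.] [570.  -3.  30.] 0.93 1647
((np.float64(555.887227046585), np.float64(3.9637036234634557), np.float64(0.0016411891920493056)), np.float64(0.3882893172653318))
scene [286. 241.] [537.   3.  30.] 0.87 2812
((np.float64(540.9808196197525), np.float64(1.3388535100469525), np.float64(0.008351582471249024)), np.float64(0.05509273979862217))
(np.float64(545.4295737660404), np.float64(2.1689383996726406), np.float64(0.013115451710076038)) 0.463225521428813
t 13.02 pos [444.9   1.2 140.9] rot [-3.141 -0.    -1.564] F [0.4 0.6 0.1] op 0.598
(np.float64(442.42957376604045), np.float64(2.1689383996726406), 38) [-0.0033, 0.0083, 0.3429, -0.0002, -0.0001, -0.0042] dist 103.0
```

View pics/placed.png

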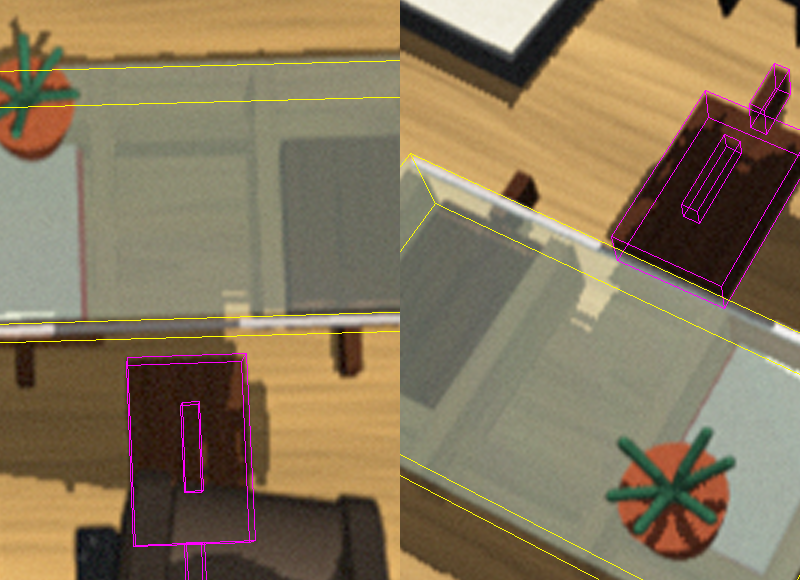

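>>> {"api": "send_rows", "payload": {
  "moves": [
    [[-0.002,0.006,0.1,0,0,0],[-0.002,0.006,0.2,0,0,0],[-0.002,0.006,0.3,0,0,0],[-0.002,0.006,0.362,0,0,0],[-0.002,0.006,0.362,0,0,0],[-0.002,0.006,0.362,0,0,0]]
  ]
}}

```text
t: 13.52
eef_pos: [442.2, 1.9, 31.7]
tcp_rot: [3.139, 0.0, -1.564]
ft_force: [-0.4, 0.2, 1.0]
opening: 0.6
```

>>> {"api": "send_rows", "payload": {
  "moves": [
    [[0,0,0,0,0,0],[0,0,0,0,0,0],[0,0,0,0,0,0],[0,0,0,0,0,0],[0,0,0,0,0,0],[0,0,0,0,0,0],[0,0,0,0,0,0]]
  ],
  "grip": 1
}}

```text
t: 14.1
eef_pos: [442.2, 1.9, 32.7]
tcp_rot: [-3.141, -0.0, -1.564]
ft_force: [-0.1, -0.1, 0.5]
opening: 0.167
```

>>> {"api": "send_rows", "payload": {
  "moves": [
    [[0,-0.02,0,0,0,0],[0,-0.05,0,0,0,0],[0,-0.08,0,0,0,0],[0,-0.12,0,0,0,0],[0,-0.16,0,0,0,0],[0,-0.2,0,0,0,0],[0,-0.24,0,0,0,0],[0,-0.28,0,0,0,0],[0,-0.31,0,0,0,0],[0,-0.33,0,0,0,0],[0,-0.33,0,0,0,0],[0,-0.33,0,0,0,0]]
  ]
}}

```text
t: 15.1
eef_pos: [541.9, 2.5, 32.5]
tcp_rot: [-3.14, -0.0, -1.564]
ft_force: [3.3, 0.8, 1.0]
opening: 0.143
```

>>> {"api": "send_rows", "payload": {
  "moves": [
    [[0,-0.02,0,0,0,0],[0,-0.05,0,0,0,0],[0,-0.08,0,0,0,0],[0,-0.11,0,0,0,0],[0,-0.14,0,0,0,0],[0,-0.17,0,0,0,0],[0,-0.19,0,0,0,0],[0,-0.2,0,0,0,0],[0,-0.2,0,0,0,0]]
  ]
}}

```text
t: 15.85
eef_pos: [600.8, 2.9, 32.6]
tcp_rot: [3.141, -0.0, -1.564]
ft_force: [-2.5, -0.4, 6.1]
opening: 0.142
```

Forces are low, so the box is sliding freely. I'll creep it to the back stop.

>>> {"api": "send_rows", "payload": {
  "moves": [
    [[0,-0.01,0,0,0,0],[0,-0.02,0,0,0,0],[0,-0.03,0,0,0,0],[0,-0.035,0,0,0,0],[0,-0.04,0,0,0,0],[0,-0.04,0,0,0,0]]
  ]
}}

```text
t: 16.35
eef_pos: [612.2, 3.0, 32.6]
tcp_rot: [3.14, 0.0, -1.564]
ft_force: [-4.5, -0.2, 6.8]
opening: 0.144
```

>>> {"api": "send_rows", "payload": {
  "moves": [
    [[0,-0.005,0,0,0,0],[0,-0.01,0,0,0,0],[0,-0.01,0,0,0,0]]
  ]
}}

```text
t: 16.6
eef_pos: [615.1, 3.1, 32.6]
tcp_rot: [3.14, 0.0, -1.564]
ft_force: [-4.9, -0.4, 7.2]
opening: 0.146
```

>>> {"api": "send_rows", "payload": {
  "moves": [
    [[0,-0.005,0,0,0,0],[0,-0.01,0,0,0,0],[0,-0.01,0,0,0,0]]
  ]
}}

```text
t: 16.85
eef_pos: [618.2, 3.1, 32.6]
tcp_rot: [3.14, 0.0, -1.564]
ft_force: [-4.3, -0.0, 6.6]
opening: 0.143
```

>>> {"api": "send_rows", "payload": {
  "moves": [
    [[0,-0.005,0,0,0,0],[0,-0.007,0,0,0,0],[0,-0.007,0,0,0,0]]
  ]
}}

```text
t: 17.1
eef_pos: [618.9, 3.1, 32.6]
tcp_rot: [3.136, 0.0, -1.564]
ft_force: [-12.0, -1.7, 11.5]
opening: 0.146
```

>>> {"api": "send_rows", "payload": {
  "moves": [
    [[0,-0.005,0,0,0,0],[0,-0.007,0,0,0,0],[0,-0.007,0,0,0,0]]
  ]
}}

```text
t: 17.35
eef_pos: [619.4, 3.1, 32.4]
tcp_rot: [3.133, 0.0, -1.564]
ft_force: [-19.3, -2.0, 16.0]
opening: 0.149
```

>>> {"api": "send_rows", "payload": {
  "moves": [
    [[0,0.008,0,0,0,0],[0,0.008,0,0,0,0],[0,0.008,0,0,0,0]]
  ]
}}

```text
t: 17.6
eef_pos: [619.4, 3.1, 32.4]
tcp_rot: [3.138, 0.0, -1.564]
ft_force: [-7.4, -0.6, 7.4]
opening: 0.141
```

>>> {"api": "send_rows", "payload": {
  "moves": [
    [[0,0,0,0,0,0],[0,0,0,0,0,0],[0,0,0,0,0,0],[0,0,0,0,0,0],[0,0,0,0,0,0]]
  ],
  "grip": -0.2
}}

```text
t: 18.02
eef_pos: [621.0, 3.0, 32.3]
tcp_rot: [-3.141, -0.0, -1.564]
ft_force: [-1.3, -0.8, -0.4]
opening: 0.442
```

>>> {"api": "send_rows", "payload": {
  "moves": [
    [[0,0,-0.06,0,0,0],[0,0,-0.16,0,0,0],[0,0,-0.26,0,0,0],[0.1,0.1,-0.4,0,0,0],[0.2,0.2,-0.45,0,0,0],[0.3,0.3,-0.5,0,0,0],[0.45,0.4,-0.5,0,0,0],[0.6,0.4,-0.5,0,0,0],[0.75,0.4,-0.5,0,0,0],[0.9,0.4,-0.5,0,0,0],[0.9,0.4,-0.5,0,0,0],[0.9,0.4,-0.5,0,0,0]]
  ]
}}

```text
t: 19.02
eef_pos: [502.4, -273.7, 182.5]
tcp_rot: [-3.14, -0.002, -1.569]
ft_force: [-1.4, -0.3, 0.2]
opening: 0.6
```

Run:
```python
from h import *
R={c:env.read_camera(c) for c in("top","scene")}
o=[]
for c,(u,v,w) in(("top",(255,85,600)),("scene",(170,230,0))):
    im=cv2.resize(R[c]["image"][:,:,::-1],None,fx=3,fy=3,interpolation=cv2.INTER_CUBIC); o.append(im[v*3:v*3+ (380 if c=="top" else 440),u*3:u*3+ (600 if c=="top" else 500)])
a,b=o; a=cv2.resize(a,(440,279)); b=cv2.resize(b,(350,308)); m=np.zeros((310,800,3),np.uint8); m[:279,:440]=a;m[:308,445:795]=b
cv2.imwrite("pics/end.png",m); s=env.state(); print(s["t"],s["eef_pos"])
```

```text
19.1167 [ 502.21639312 -268.88709535  182.12217004]
```

View pics/end.png

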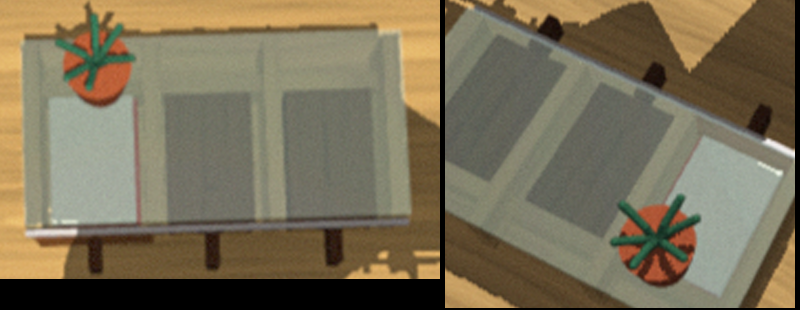

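```bash
python3 -c "
from cell import env
s=env.state();print(s['t'],s['ft_force']);print(env.job_done())"
```

```text
19.1167 [0.1939015  0.50067287 0.35955467]
the job is handed in; nothing more can be done
None
```

The card box is in the middle bay against the back stop, the panel is open, and I handed the job in at about 19 s of the 64 s allowed. The interface gave no verdict.

- **Panel:** I gripped the cleat and slid the panel left until it met its end stop, with a brief 34 N of force there.
- **Lift and placing:** I lifted the box level by its lid bar and lowered it in front of the bay until it touched the desk. The force there reached 19 N, and I then let go.
- **Sliding in:** I took the box by its pull and slid it in against low resistance. Force then rose to about 19 N with almost no further travel, so I read that as the back stop, eased off, released and moved the arm clear.

**Last checks:** The final pictures show the box straight in the bay, with its pull level with the neighbouring box's pull. The panel is in front of the left bay, and the force on the tool was about zero.

**Disagreements:**
- The box reached the stop about 4 mm further in than my camera estimate of the riser predicted. I trusted the contact.
- With the arm in the top camera's way, its estimate of the placed box was about 15 mm off the scene camera's. I used the joint fit, which agreed with the arm's own position.
- I did not measure the final position numerically. I judged it by picture and contact only.
- I also did not measure whether the stapler, mug, tape or carton had moved. Nothing I did came near the stapler or mug, and the tape and carton looked in place after the lift.

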